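Start the wax-melting double boiler

TASK

Set up the wax melter: lift the small pan into the big pan on the hotplate, standing flat on its bottom, with its handle turned away to the side opposite the big pan's handle so the two clear each other. Then raise the sprung guard on the switch box, push the toggle under it fully over to the back, and let the guard drop shut again. Leave the big pan where it stands on the hotplate and do not disturb the spray can, the wax bar or the brush.

Things in the scene. Friction and masses are not known exactly. Their poses are not given: they have to be found in the camera images.
- switch_box: Grey box fixed to the bench, 60 mm high, 130 wide (y), on a 6 mm base plate. Origin: bench level, middle of the plate's front edge; the box's front face is at x = 45 mm, its back at 155. The front (guard's lip) faces roughly to the robot, +x points to its back. On top two fixed cheeks (50 mm high, x = 47 to 117 mm, inner faces at y = +-57 mm) flank a toggle, hidden under an aluminium guard.
- guard (a joint): Sprung guard hood, rad: 0 = shut, grows as the lip is raised, stop at 1.2. Hinge along the box's y at box x = 110, z = 64 mm. Bent 4 mm sheet, 104 mm wide, no sides: from the hinge up 68 mm, level 55 mm to the front, then sloping forward and down to the lip. A spring shuts it (about 2 N at the lip); it never stays open: let it rest on the tilted (about 40 deg) fingers while they push the toggle.
- guard_lip (a point): Middle of the guard's front lip, a round edge (radius 4 mm) 104 mm long along the box's y. Shut, it is at box x = 15 mm, z = 75 mm: it overhangs the box's front face by 30 mm with open space below it down to the base plate, so fingertips can slip under it from the front. It swings at radius 96 mm about the hinge, up and to the back.
- toggle (a joint): Black toggle lever under the guard, rad: 0 = off (leans 0.4 rad to the box's front), 0.8 = on (leans 0.4 rad to the back, its stop). Pivot at box x = 74 mm, z = 60 mm (the box's top), y = 0, turning about the box's y axis. Bar of 14 mm diameter with a 16 mm ball end. Stays where it is left; needs about 2 N at the tip.
- toggle_tip (a point): Centre of the toggle's ball end, 55 mm from its pivot (111 mm above the bench in either end position, at box x = 53 mm when off, 95 mm when on).
- hotplate_top (a point): Centre of the top of the round black plate (156 mm across, 58 mm above the bench) on a white hotplate, 180 x 180 x 50 mm, fixed to the bench; the big pan stands on it.
- big_pan_center (a point): Large steel saucepan, outside 158 mm across at the foot and 164 mm at the rim, 60 mm high, wall 4 mm, bottom 5 mm, about 0.9 kg, loose on the hotplate. The point is on its axis, 30 mm above its underside; z up, its black handle points along -x.
- big_pan_handle_end (a point): End of the big pan's handle (round bar, 16 mm), 180 mm from the pan's axis, 78 mm above the pan's underside: the handle slopes up outwards.
- small_pan_center (a point): Small aluminium saucepan standing loose on the bench, outside 90 mm across at the foot and 96 mm at the rim, 75 mm high, wall 4 mm, bottom 5 mm, 0.2 to 0.35 kg. The point is on its axis, 37.5 mm above its underside; z up, its straight black handle points along -x.
- small_pan_grip (a point): Point on the small pan's handle to take it by: 110 mm from the pan's axis, 66 mm above the pan's underside, in the middle of the handle's section (16 mm wide, 12 mm thick, level, from 46 to 156 mm from the axis). Standing in the big pan, the handle clears the big pan's rim by 5 mm.
- small_pan_handle_end (a point): End of the small pan's handle, 155 mm from its axis, 66 mm above its underside.
- spray_can: Bystander: upright spray can, 62 mm across, 170 mm high; origin at the centre of its underside.
- wax_bar: Bystander: off-white bar of wax, 50 x 120 x 28 mm, lying flat; origin at the centre of its underside.
- brush: Bystander: wooden-backed brush, 60 x 140 x 44 mm, bristles down; origin at the centre of its underside.
Mind the look-alikes: they are no part of the job. There is more than one size of the part that bears small_pan_center; the job needs the smaller. There is more than one size of the switch_box; the one meant has the size given above.

How it is judged (in metres and radians):
On the way, in this order (a step that is already met when the one before it is completed fails the run):
1. the small pan stands flat inside the big pan, handles apart, and is let go (horizontal distance between small_pan_center and big_pan_center below 0.036 m and z of small_pan_center in the frame of big_pan_center below 0.019 m and angle between small_pan_center's own z axis and vertical below 0.1 rad and x of small_pan_handle_end in the frame of big_pan_center above 0 m and contact force between the fingers and small_pan below 0.1 N), for 0.3 s.
2. the guard is raised (value of joint guard above 0.3 rad), for 0.1 s.
3. the toggle is pushed over while the guard is up (value of joint toggle above 0.7 rad and value of joint guard above 0.2 rad), for 0.1 s.
At the end, for the whole second after the job is handed in: Small pan at rest, flat on the bottom of the big pan (axes within 36 mm, tilt under 0.1 rad), its handle end on the half away from the big pan's handle; big pan upright within 45 mm of the hotplate's centre; toggle on (above 0.7 rad) and guard dropped shut (under 0.06 rad) (horizontal distance between small_pan_center and big_pan_center below 0.036 m and z of small_pan_center in the frame of big_pan_center below 0.019 m and angle between small_pan_center's own z axis and vertical below 0.1 rad and x of small_pan_handle_end in the frame of big_pan_center above 0 m and horizontal distance between big_pan_center and hotplate_top below 0.045 m and angle between big_pan_center's own z axis and vertical below 0.08 rad and value of joint toggle above 0.7 rad and value of joint guard below 0.06 rad and linear speed of small_pan below 0.03 m/s); the robot touches nothing.
It fails at once if the hotplate is switched on before the small pan is in the big pan (value of joint toggle above 0.3 rad and horizontal distance between small_pan_center and big_pan_center above 0.05 m).
It fails at once if the big pan is shoved more than 40 mm or tipped (distance of big_pan_center from where it was at the start of the episode above 0.04 m or angle between big_pan_center's own z axis and vertical above 0.35 rad).
It fails at once if the small pan is tipped over (angle between small_pan_center's own z axis and vertical above 0.9 rad).
It fails at once if the spray can, wax bar or brush is moved more than 30 mm or knocked over (distance of any of spray_can, wax_bar, brush from where it was at the start of the episode above 0.03 m or angle between any of spray_can, wax_bar, brush's own z axis and vertical above 0.5 rad).
It also fails if it takes over 53 s, if anything falls off the work surface, if the arm or the gripper's body presses on something with over 40 N, if the wrist force passes 120 N, or if a joint passes its speed limit or range.

ROBOT

A 6-joint arm with a two-finger parallel gripper is mounted at the origin on the work surface. World frame = base frame: x ahead of the robot, y to its left, z up, the work surface at z = 0. Lengths are in m, angles in degrees, forces in N, time in s.
With the tool pointing down it reaches from about 0.3 to 0.75 m from the base axis. Payload 8.5 kg.
Tool frame: the origin (TCP) lies at the very end of the fingers, on their centre line; the grasp point (between the pads) lies 19 mm behind it; z points along the fingers, y is the line along which they close (so a half turn about z gives the same grasp; the last joint's range is limited). The gripper opens to 85 mm and grips with 20 to 120 N. Pads are 22 mm wide; open, the fingers measure 114 mm over their backs; the gripper's body (76 mm by 85 mm) begins 54 mm behind the grasp point. The pads swing forward as they close: fully open they stand 13 mm farther back than shut.
Start: joints at [-80.804, 21.807, 74.336, -0, 83.858, -12.336], TCP at [0.202, -0.512, 0.231] pointing down, gripper open.
Joint ranges: [-178.18, 178.18], [-50.72, 133.34], [12.68, 142.11], [-81.47, 261.47], [9.98, 163.14], [-165.26, 165.26]. Speed limits (degrees/s): [136.94, 136.94, 180, 180, 180, 180].

INTERFACE

Orientations are given as a 3x3 rotation matrix whose columns are the frame's x, y, z axes.
In Python, from rig import env, optics, spotter gives the robot as it stands.
- The arm moves only by the shell command python3 -m crank 'ROWS' [FORCE]. ROWS is JSON, one flat list of numbers, 5 for each row, row after row: the finger opening in cm, from 0 to 8.54, then the shift along the tool's x, y, z in cm, then the turn about the tool's z in rad. A call has exactly 8 rows; each row shifts and turns the commanded pose from where the row before left it, along the tool's axes as they then stand; what a row does not reach is not made up. A row lasts 1/12 s, in which the tool goes at most 41.7 mm and 7.16 degrees, less where a joint would pass 70% of its speed; a pose out of reach is approached as far as the arm can. A call is refused whole if a number of a shift passes 4.17 or a number of a turn 0.125, either way. A call with a gripper value outside its range is refused whole. The fingers move at their own pace and stop on an object; FORCE is the grip in N (left out, the last holds). Time passes only in rows, so rows that do not move let the fingers close, or fill a call up. It gives the time, the measured TCP pose, the force, the opening and the grip force at its end, in the units of the state.
- env.observe(): the state, without advancing time (a new reading comes with each control period).
- optics.get_image(name): name is "scene" or "top" or "wrist"; returns a dict with "color" (384x512x3 uint8, red, green, blue), "intrinsics" (3x3 intrinsics, pixels), "pose" (4x4, takes a point from camera to world coordinates). Camera axes: x right, y up, looking along -z (the intrinsics and any distortion apply to the point x, -y, -z); pixel columns grow to the right and rows downward; lengths in m; the calibration is good to about 2 mm. A picture is of the moment at which its call begins. There is no depth.
- env.close_job(): hands the job in; it is judged then, once.
Trained networks look in a picture, given as the dict that the camera call returned (one of the last four; its "shot" number tells which), for a name from the list of things; names that differ only in an ending like _2 or _b are one class to them, and where a whole thing is asked for, a point or a joint stands for the part that bears it (a point fixed in the world has none). Each returns a list of dicts, best first, with "score" (0 to 1); they miss things now and then, are a little off and sometimes report something else, mostly with a low value. They report only what shows in the picture. A call takes as long as a camera call. They do not tell look-alikes from the thing itself.
- spotter.look_for(picture, query): "at" ([column, row] as shares, 0 to 1, of the picture: columns of its width, rows of its height, amid what is visible of it).
The state is a dict: "time_s": time; "q": joint angles; "qvel": joint speeds; "joint_efforts": joint torques, N m; "position": TCP position; "tool_rot": TCP orientation; "ft_force": force on the tool from outside, world axes, zero at the start; "wrist_torque": the same for the moment, N m; "grip_width": finger opening in m; "gripper_force": force on a finger pad.
Only numpy, scipy, OpenCV 4.12 (cv2) and the standard library are available. Lean on these libraries where they do the work, as an engineer would, in place of code of your own. Each camera call takes 0.05 s, during which the arm holds its last target. There are 200 camera calls.

## Working session

There is one attempt and no reset: what is moved stays moved. The work goes in short steps, Python scripts to look and compute and a shell command to move; the robot and the scene stay as the last step left them, time stands still between calls to the robot, and variables do not carry over. Pictures are saved under pics/ and viewed, at most 14 in all, crops included, and the job is handed in when it is done.

```bash
ls; mkdir -p pics; cat > h.py <<'E'
import numpy as np, cv2
from rig import env, optics, spotter
def shot(n,save=None):
    p=optics.get_image(n)
    if save: cv2.imwrite('pics/'+save,p['color'][:,:,::-1])
    return p
def at_z(p,uv,z):
    K=np.array(p['intrinsics']);T=np.array(p['pose'])
    d=np.linalg.solve(K,[uv[0],uv[1],1.]);d=T[:3,:3]@np.array([d[0],-d[1],-d[2]])
    o=T[:3,3];return o+d*(z-o[2])/d[2]
def proj(p,X):
    K=np.array(p['intrinsics']);T=np.array(p['pose'])
    c=T[:3,:3].T@(np.array(X)-T[:3,3]);v=K@np.array([c[0],-c[1],-c[2]]);return v[:2]/v[2]
def find(p,q,smin=.2):
    return [(np.array(r['at'])*[512,384],r['score']) for r in spotter.look_for(p,q) if r['score']>smin]
E
python3 - <<'E'
from h import *
s=env.observe();print(s['time_s'],s['position'],s['tool_rot'])
a=shot('scene','s0.png');b=shot('top','t0.png')
print(np.array(b['pose']).round(3),np.array(b['intrinsics']).round(1))
Z=dict(switch_box=.06,guard_lip=.075,toggle_tip=.111,hotplate_top=.058,big_pan_center=.088,big_pan_handle_end=.136,small_pan_center=.0375,small_pan_grip=.066,small_pan_handle_end=.066,spray_can=.17,wax_bar=.028,brush=.044)
for n,p in (('scene',a),('top',b)):
  for q,z in Z.items():
    print(n,q,[(u.round(),round(sc,2),at_z(p,u,z)[:2].round(3)) for u,sc in find(p,q)])
i=np.vstack([a['color'],b['color']])[:,:,::-1]
cv2.imwrite('pics/both.png',cv2.resize(np.hstack([a['color'],b['color']])[:,:,::-1],(800,300)))
E
```

```text
pics
0.0 [ 0.20178723 -0.51133832  0.23071081] [[ 9.30214022e-01  3.67017447e-01 -2.57780305e-04]
 [ 3.67017430e-01 -9.30212984e-01  1.41803394e-03]
 [ 2.80652607e-04 -1.41368492e-03 -9.99998961e-01]]
[[-0.019  0.974 -0.227  0.172]
 [-1.    -0.018  0.008 -0.041]
 [ 0.004  0.227  0.974  1.405]
 [ 0.     0.     0.     1.   ]] [[351.6   0.  256. ]
 [  0.  351.6 188. ]
 [  0.    0.    1. ]]
scene switch_box [(array([421., 259.]), 0.94, array([0.259, 0.375])), (array([226., 242.]), 0.78, array([ 0.631, -0.009])), (array([202., 166.]), 0.35, array([ 0.514, -0.302]))]
scene guard_lip [(array([230., 230.]), 0.68, array([ 0.602, -0.024])), (array([135., 141.]), 0.64, array([ 0.633, -0.546])), (array([432., 242.]), 0.57, array([0.203, 0.367]))]
scene toggle_tip [(array([317., 330.]), 0.66, array([0.629, 0.337]))]
scene hotplate_top [(array([230., 230.]), 0.67, array([ 0.597, -0.035])), (array([316., 328.]), 0.56, array([0.609, 0.324]))]
scene big_pan_center [(array([339., 301.]), 0.58, array([0.529, 0.319])), (array([198., 166.]), 0.54, array([ 0.536, -0.285])), (array([227., 244.]), 0.3, arra
[... 1176 characters left out ...]
]), 0.85, array([0.541, 0.315]))]
top big_pan_handle_end [(array([159., 177.]), 0.83, array([0.517, 0.31 ]))]
top small_pan_center [(array([362., 235.]), 0.86, array([ 0.297, -0.46 ])), (array([326., 180.]), 0.66, array([ 0.52 , -0.334]))]
top small_pan_grip [(array([323., 180.]), 0.84, array([ 0.511, -0.317])), (array([362., 238.]), 0.84, array([ 0.283, -0.451]))]
top small_pan_handle_end [(array([322., 180.]), 0.71, array([ 0.511, -0.314]))]
top spray_can [(array([370., 149.]), 0.61, array([ 0.599, -0.476]))]
top wax_bar [(array([232., 123.]), 0.84, array([0.775, 0.044])), (array([320., 181.]), 0.23, array([ 0.517, -0.313]))]
top brush [(array([273., 120.]), 0.92, array([ 0.777, -0.129]))]
```

```bash
python3 -c "
import cv2
t=cv2.imread('pics/t0.png')[80:310,90:410];cv2.imwrite('pics/t0c.png',cv2.resize(t,None,fx=2.5,fy=2.5,interpolation=2))"
```

```text
(no output)
```

View pics/s0.png

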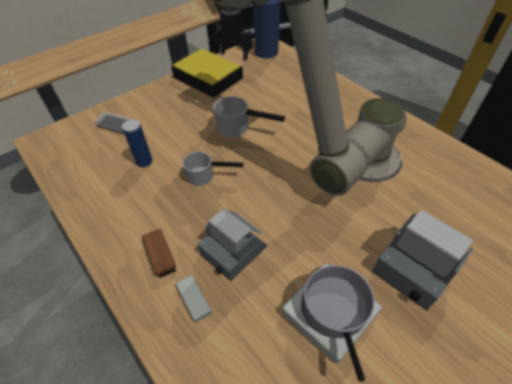

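View pics/t0c.png

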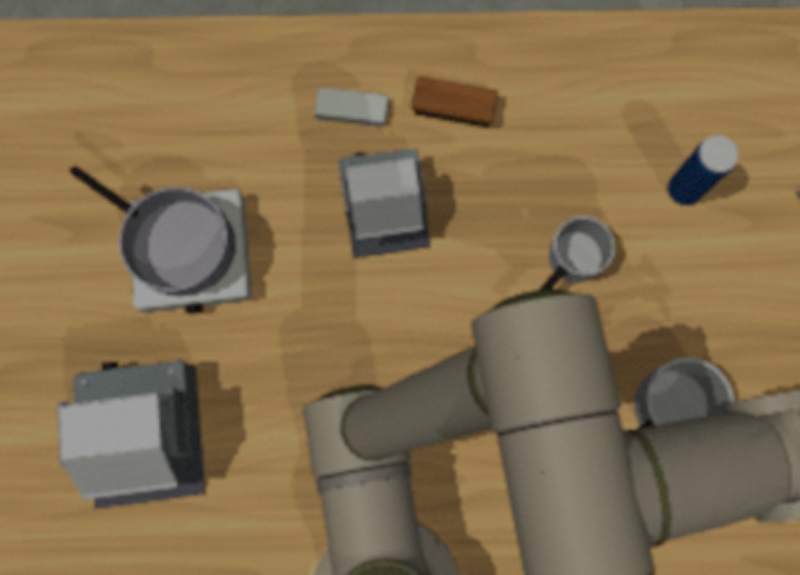

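The top crop shows two switch boxes: the one at full-picture pixel (246,159) is about 130 mm wide, the other at (143,256) is clearly larger. It also shows two small pans, at (323,179) with a rim of about 96 mm and at (362,238), which is larger. The big pan is on the hotplate at (161,176), with its handle pointing away to (119,148). I'll check sizes and poses.

```bash
python3 - <<'E'
from h import *
p=shot('top');s=shot('scene')
c=lambda x,y:(90+x/2.5-.3,80+y/2.5-.3)
def L(a,b,z): A=at_z(p,c(*a),z);B=at_z(p,c(*b),z);return np.linalg.norm(A-B).round(3)
print('smallpan rim diam',L((552,247),(615,247),.075),'other',L((640,400),(734,400),.09))
print('box plate front',L((354,255),(430,245),.006),'large',L((97,505),(205,492),.006))
R=at_z(p,c(584,247),.075);print('small c',R[:2], 'handle pt',at_z(p,c(553,283),.066)[:2])
hs=at_z(s,(243,165),.066);h0=at_z(s,(213,163),.066);print('scene handle end',hs[:2],'near',h0[:2],'rim c',at_z(s,(198,158),.075)[:2])
B=at_z(p,c(177,241),.118);H=at_z(p,c(73,170),.136);print('big c',B[:2],'h end',H[:2],np.linalg.norm(H-B),'rim d',L((121,241),(234,241),.118))
print('big scene',at_z(s,(339,291),.118)[:2],at_z(s,(361,376),.136)[:2])
print('plate corners',[at_z(p,c(*x),.006)[:2].round(3) for x in((354,255),(430,245))],'backtop',[at_z(p,c(*x),.06)[:2].round(3) for x in((340,158),(417,150))])
print('guard bend front',[at_z(p,c(*x),.132)[:2].round(3) for x in((357,205),(422,196))],'lip',[at_z(p,c(*x),.075)[:2].round(3) for x in((360,240),(425,232))])
im=p['color'][:,:,::-1]
a=cv2.resize(im[115:200,215:355],(700,425),interpolation=2);cv2.imwrite('pics/crop1.png',a)
E
```

```text
smallpan rim diam 0.099 other 0.14
box plate front 0.126 large 0.166
small c [ 0.51473225 -0.31611587] handle pt [ 0.45994642 -0.26595661]
scene handle end [ 0.4102215  -0.21017712] near [ 0.48102814 -0.28287175] rim c [ 0.51025647 -0.32703231]
big c [0.52412019 0.30867253] h end [0.63387154 0.46647838] 0.19305968287156589 rim d 0.171
big scene [0.52401103 0.3073115 ] [0.63394245 0.46148906]
plate corners [array([0.526, 0.048]), array([ 0.54 , -0.077])] backtop [array([0.674, 0.067]), array([ 0.686, -0.058])]
guard bend front [array([0.572, 0.035]), array([ 0.584, -0.063])] lip [array([0.532, 0.034]), array([ 0.544, -0.068])]
```

View pics/crop1.png

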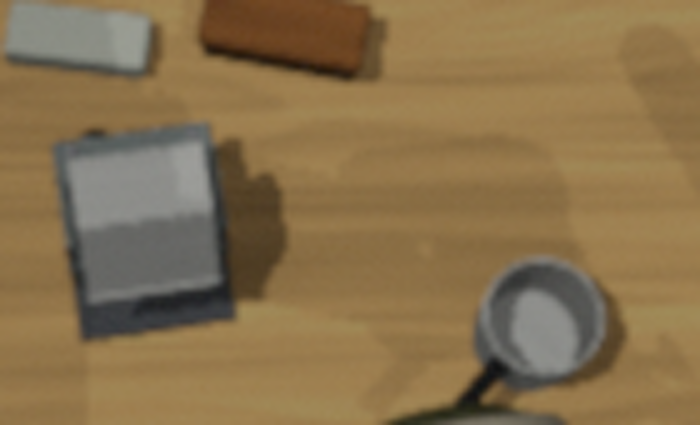

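The crop confirms the picks: the pan at crop (545,320) has a 99 mm rim (the other's is 140 mm), and the box at (145,230) has a 126 mm plate (the other's is 166 mm). Next I'll plan the hover over the handle.

```bash
cat >> h.py <<'E'
def plan(xyz,yaw=None,n=8,op=8.5):
    "suggest n equal rows (cm, rad) to reach xyz and tool-x yaw (deg, world)"
    s=env.observe();R=np.array(s['tool_rot']);p=np.array(s['position'])
    y0=np.arctan2(R[1,0],R[0,0]);dy=0 if yaw is None else (np.radians(yaw)-y0+np.pi)%(2*np.pi)-np.pi
    d=(np.array(xyz)-p)/n*100
    print('from',p.round(4),'yaw %.1f'%np.degrees(y0),'t %.2f'%s['time_s'],'dturn %.3f'%-dy)
    for i in range(n):
        y=y0+dy*i/n;c,sn=np.cos(y),np.sin(y)
        print('%.1f,%.2f,%.2f,%.2f,%.3f,'%(op,c*d[0]+sn*d[1],sn*d[0]-c*d[1],-d[2],-dy/n),end=' ')
    print()
E
python3 -c "
from h import *
plan((.438,-.239,.19),-47,12)"
```

```text
from [ 0.2018 -0.5116  0.2313] yaw 21.5 t 1.40 dturn 1.196
8.5,2.66,-1.39,0.34,0.100, 8.5,2.51,-1.65,0.34,0.100, 8.5,2.34,-1.89,0.34,0.100, 8.5,2.14,-2.11,0.34,0.100, 8.5,1.92,-2.32,0.34,0.100, 8.5,1.68,-2.50,0.34,0.100, 8.5,1.42,-2.65,0.34,0.100, 8.5,1.15,-2.78,0.34,0.100, 8.5,0.87,-2.88,0.34,0.100, 8.5,0.58,-2.95,0.34,0.100, 8.5,0.28,-2.99,0.34,0.100, 8.5,-0.02,-3.01,0.34,0.100,
```

```bash
python3 -m crank '[8.5,2.66,-1.39,0.34,0.1, 8.5,2.51,-1.65,0.34,0.1, 8.5,2.34,-1.89,0.34,0.1, 8.5,2.14,-2.11,0.34,0.1, 8.5,1.92,-2.32,0.34,0.1, 8.5,1.68,-2.5,0.34,0.1, 8.5,1.42,-2.65,0.34,0.1, 8.5,1.15,-2.78,0.34,0.1]' 100 && python3 -m crank '[8.5,0.87,-2.88,0.34,0.1, 8.5,0.58,-2.95,0.34,0.1, 8.5,0.28,-2.99,0.34,0.1, 8.5,-0.02,-3.01,0.34,0.1, 8.5,0,0,0,0, 8.5,0,0,0,0, 8.5,0,0,0,0, 8.5,0,0,0,0]'
python3 - <<'E'
from h import *
plan((.438,-.239,.17),-47,4)
w=shot('wrist');t=shot('top')
for q in('small_pan_grip','small_pan_center','small_pan_handle_end'):
  print(q,[(u.round(),round(c,2),at_z(w,u,.066)[:2].round(3)) for u,c in find(w,q)])
print(np.array(w['pose']).round(3), proj(w,(.438,-.239,.066)),proj(w,(.513,-.319,.075)))
cv2.imwrite('pics/w1.png',np.hstack([w['color']])[:,:,::-1])
E
```

```text
time_s: 2.07
position: [0.3604, -0.3288, 0.2041]
tool_rot: [[0.909, -0.416, 0.0], [-0.416, -0.909, -0.0], [0.0, 0.0, -1.0]]
ft_force: [0.4, -1.7, 0.1]
grip_width: 0.0852
gripper_force: 0.0
time_s: 2.73
position: [0.4383, -0.2402, 0.1907]
tool_rot: [[0.679, -0.734, 0.0], [-0.734, -0.679, -0.0], [0.0, 0.0, -1.0]]
ft_force: [-1.1, -0.7, 0.4]
grip_width: 0.0852
gripper_force: 0.0
from [ 0.4383 -0.2402  0.1907] yaw -47.2 t 2.73 dturn -0.004
8.5,-0.03,-0.01,0.52,-0.001, 8.5,-0.03,-0.01,0.52,-0.001, 8.5,-0.03,-0.01,0.52,-0.001, 8.5,-0.03,-0.01,0.52,-0.001, 
small_pan_grip [(array([482., 161.]), 0.77, array([ 0.289, -0.415])), (array([252.,  73.]), 0.61, array([ 0.515, -0.318]))]
small_pan_center [(array([482., 160.]), 0.69, array([ 0.29 , -0.416])), (array([248.,  74.]), 0.59, array([ 0.517, -0.315]))]
small_pan_handle_end [(array([253.,  75.]), 0.67, array([ 0.513, -0.317])), (array([483., 158.]), 0.66, array([ 0.291, -0.418]))]
[[-0.734  0.649  0.199  0.489]
 [-0.679 -0.702 -0.216 -0.295]
 [-0.001 -0.293  0.956  0.333]
 [ 0.     0.     0.     1.   ]] [255.497853  187.6378524] [254.66481382  71.91528028]
```

View pics/w1.png

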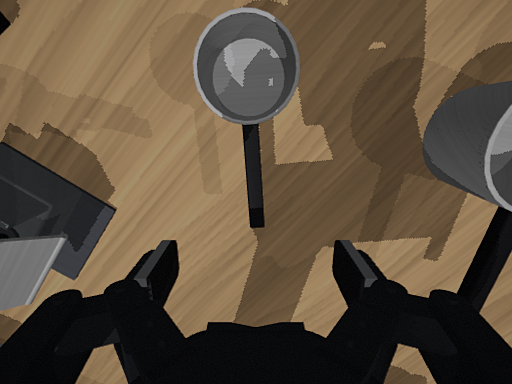

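The wrist view shows the small pan's rim centred at (246,66), and its handle running from (250,125) to its end at (257,218).

```bash
python3 - <<'E'
from h import *
w=shot('wrist')
c=at_z(w,(246,66),.075);e=at_z(w,(256.5,212),.072);d=(e-c)[:2]
L=np.linalg.norm(d);a=np.degrees(np.arctan2(d[1],d[0]));g=c[:2]+d/L*.112
print(c,e,L,a,g)
plan((*g,.12),a-180,4)
E
```

```text
[ 0.52193945 -0.31708604  0.075     ] [ 0.42047039 -0.22116689  0.072     ] 0.1396296997904117 136.6105453577578 [ 0.44054892 -0.24014722]
from [ 0.4385 -0.2398  0.1906] yaw -47.3 t 3.03 dturn -0.068
8.5,0.04,-0.03,1.77,-0.017, 8.5,0.04,-0.03,1.77,-0.017, 8.5,0.04,-0.03,1.77,-0.017, 8.5,0.04,-0.03,1.77,-0.017,
```

```bash
python3 -m crank '[8.5,0.1,-0.1,2.4,-0.023, 8.5,0,0,2.4,-0.023, 8.5,0,0,2.4,-0.023, 8.5,0,0,2.4,0, 5,0,0,2.4,0, 4,0,0,2.36,0, 0,0,0,0,0, 0,0,0,0,0]' 110 && python3 -m crank '[0,0,0,0,0, 0,0,0,0,0, 0,0,0,0,0, 0,0,0,0,0, 0,0,0,0,0, 0,0,0,-0.5,0, 0,0,0,-1,0, 0,0,0,-1.5,0]'
```

```text
time_s: 3.7
position: [0.4399, -0.2394, 0.0467]
tool_rot: [[0.728, -0.686, -0.001], [-0.686, -0.728, 0.001], [-0.002, 0.0, -1.0]]
ft_force: [0.6, -0.0, -0.0]
grip_width: 0.0383
gripper_force: 0.0
time_s: 4.37
position: [0.4394, -0.2387, 0.0765]
tool_rot: [[0.728, -0.685, -0.003], [-0.685, -0.728, 0.003], [-0.004, -0.0, -1.0]]
ft_force: [0.7, -0.3, -2.2]
grip_width: 0.0136
gripper_force: 107.4
```

```bash
python3 -m crank '[0,0,0,-2.5,0, 0,0,0,-3.5,0, 0,0,0,-4,0, 0,0,0,-4,0, 0,0,0,-3.3,0, 0,0,0,0,0, 0,0,0,0,0, 0,0,0,0,0]' && python3 - <<'E'
from h import *
plan((.456,.214,.25),54,15,0)
E
```

```text
time_s: 5.03
position: [0.4395, -0.2388, 0.2487]
tool_rot: [[0.728, -0.685, -0.002], [-0.685, -0.728, 0.002], [-0.003, -0.0, -1.0]]
ft_force: [-0.0, -0.2, -3.2]
grip_width: 0.014
gripper_force: 107.4
from [ 0.4395 -0.2388  0.2487] yaw -43.3 t 5.03 dturn -1.698
0.0,-1.99,-2.27,-0.01,-0.113, 0.0,-1.72,-2.48,-0.01,-0.113, 0.0,-1.43,-2.66,-0.01,-0.113, 0.0,-1.12,-2.81,-0.01,-0.113, 0.0,-0.79,-2.91,-0.01,-0.113, 0.0,-0.46,-2.99,-0.01,-0.113, 0.0,-0.12,-3.02,-0.01,-0.113, 0.0,0.22,-3.01,-0.01,-0.113, 0.0,0.56,-2.97,-0.01,-0.113, 0.0,0.89,-2.89,-0.01,-0.113, 0.0,1.21,-2.77,-0.01,-0.113, 0.0,1.52,-2.61,-0.01,-0.113, 0.0,1.80,-2.42,-0.01,-0.113, 0.0,2.06,-2.20,-0.01,-0.113, 0.0,2.30,-1.96,-0.01,-0.113,
```

```bash
python3 -m crank '[0,-1.99,-2.27,0,-0.113, 0,-1.72,-2.48,0,-0.113, 0,-1.43,-2.66,0,-0.113, 0,-1.12,-2.81,0,-0.113, 0,-0.79,-2.91,0,-0.113, 0,-0.46,-2.99,0,-0.113, 0,-0.12,-3.02,0,-0.113, 0,0.22,-3.01,0,-0.113]' && python3 -m crank '[0,0.56,-2.97,0,-0.113, 0,0.89,-2.89,0,-0.113, 0,1.21,-2.77,0,-0.113, 0,1.52,-2.61,0,-0.113, 0,1.8,-2.42,0,-0.113, 0,2.06,-2.2,0,-0.113, 0,2.3,-1.96,0,-0.113, 0,0,0,0,0]'
python3 - <<'E'
from h import *
plan((.456,.214,.25),54,1,0)
w=shot('wrist','w2.png');s=shot('scene');t=shot('top')
print(proj(w,(.524,.308,.118)))
cv2.imwrite('pics/w2.png',np.hstack([cv2.resize(w['color'],(400,300)),cv2.resize(t['color'][110:260,90:290],(400,300))])[:,:,::-1])
cv2.imwrite('pics/w2s.png',s['color'][:,:,::-1])
E
```

```text
time_s: 5.7
position: [0.448, 0.0036, 0.248]
tool_rot: [[0.988, 0.154, -0.004], [0.154, -0.988, 0.001], [-0.004, -0.002, -1.0]]
ft_force: [0.9, 0.8, -2.4]
grip_width: 0.0137
gripper_force: 108.0
time_s: 6.37
position: [0.4559, 0.2171, 0.2477]
tool_rot: [[0.582, 0.813, -0.005], [0.813, -0.582, 0.001], [-0.002, -0.004, -1.0]]
ft_force: [-0.6, -0.1, -2.3]
grip_width: 0.0133
gripper_force: 108.0
from [0.4559 0.2171 0.2477] yaw 54.4 t 6.37 dturn 0.007
0.0,-0.25,0.19,-0.23,0.007, 
[258.58395183  69.13080632]
```

View pics/w2.png

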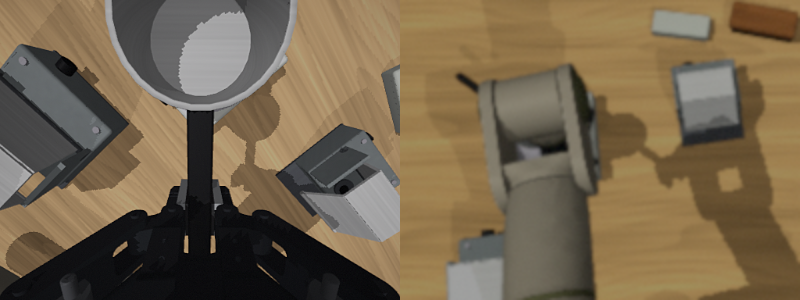

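Left half (wrist): the small pan is held level, with its rim centred near column 201 and its near edge at row 105. Right half (top): the big pan is hidden under the arm.

```bash
python3 - <<'E'
from h import *
w=shot('wrist')
R=np.array(env.observe()['tool_rot']);p=np.array(env.observe()['position'])
for z in(.27,.276): 
  n=at_z(w,(200.5*1.28,107*1.28),z);print('near edge along tool x',(R.T@(n-p)).round(4), [(R.T@(at_z(w,(u*1.28,15*1.28),z)-p)).round(4) for u in(103,298)])
s=shot('scene');
for q in('small_pan_center','big_pan_center'): print([(u.round(),c) for u,c in find(s,q)])
for X in((.524,.308,.088),(*(p+R[:,0]*.11)[:2],.2377)): print(proj(s,X))
E
```

```text
near edge along tool x [ 0.0652 -0.     -0.0215] [array([ 0.1107, -0.0493, -0.0215]), array([ 0.1108,  0.049 , -0.0216])]
near edge along tool x [ 0.0657 -0.0001 -0.0275] [array([ 0.109 , -0.0469, -0.0275]), array([ 0.109 ,  0.0465, -0.0276])]
[(array([345., 264.]), 0.79), (array([234., 114.]), 0.61)]
[(array([340., 308.]), 0.79)]
[337.18907082 296.4276266 ]
[346.92872629 264.33931135]
```

View pics/w2s.png

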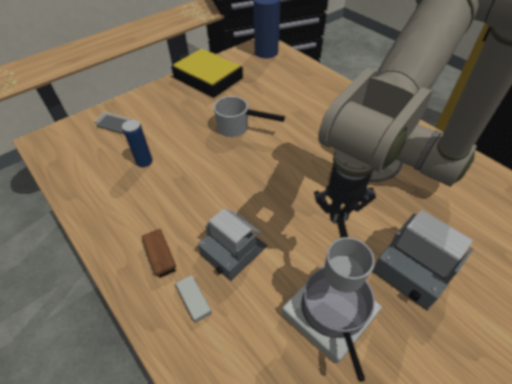

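The scene view shows the held pan directly over the big pan, clear of everything. It sits 113 mm from the grip along tool x, so its axis is within 3 mm of the big pan's. I'll lower it.

```bash
python3 -m crank '[0,-0.2,0,2,0, 0,-0.2,0,2.5,0, 0,-0.1,0,2.5,0, 0,0,0,2.5,0, 0,0,0,2,0, 0,0,0,1,0, 0,0,0,0.5,0, 0,0,0,0,0]' && python3 -m crank '[0,0,0,0.15,0, 0,0,0,0.15,0, 0,0,0,0.1,0, 0,0,0,0.1,0, 0,0,0,0.1,0, 0,0,0,0.1,0, 0,0,0,0,0, 0,0,0,0,0]'
```

```text
time_s: 7.38
position: [0.454, 0.2086, 0.1192]
tool_rot: [[0.591, 0.807, -0.002], [0.807, -0.591, -0.0], [-0.001, -0.001, -1.0]]
ft_force: [-0.5, 0.6, -1.8]
grip_width: 0.0138
gripper_force: 108.0
time_s: 8.05
position: [0.4542, 0.2093, 0.113]
tool_rot: [[0.59, 0.807, 0.0], [0.807, -0.59, 0.0], [0.0, 0.0, -1.0]]
ft_force: [-0.0, -0.5, -2.1]
grip_width: 0.0138
gripper_force: 108.1
```

```bash
python3 -m crank '[0,0,0,0.1,0, 0,0,0,0.1,0, 0,0,0,0.1,0, 0,0,0,0.1,0, 0,0,0,0,0, 0,0,0,0,0, 0,0,0,0,0, 0,0,0,0,0]'
```

```text
time_s: 8.72
position: [0.4539, 0.2084, 0.1106]
tool_rot: [[0.59, 0.808, 0.001], [0.808, -0.59, -0.002], [-0.001, 0.001, -1.0]]
ft_force: [-8.8, -8.8, 19.2]
grip_width: 0.0139
gripper_force: 111.0
```

```bash
python3 -m crank '[0,0,0,-0.1,0, 3,0,0,0,0, 5,0,0,0,0, 5,0,0,0,0, 5,0,0,0,0, 5,0,0,-2,0, 5,0,0,-3.5,0, 5,0,0,-4,0]' && python3 -m crank '[5,0,0,-4,0, 5,-2,0,-3.5,0, 5,-4,0,0,0, 5,-4,0,0,0, 5,-4,0,0,0, 5,-4,0,0,0, 5,0,0,0,0, 5,0,0,0,0]'
python3 - <<'E'
from h import *
w=shot('wrist');s=shot('scene');t=shot('top')
for n,p in(('w',w),('s',s),('t',t)):
  print(n,[(q,[(u.round(),round(c,2)) for u,c in find(p,q)]) for q in('small_pan_center','big_pan_center')],proj(p,(.524,.308,.088)),proj(p,(.524,.308,.1)))
c=s['color'][240:384,260:420];cv2.imwrite('pics/v3.png',np.hstack([cv2.resize(w['color'],(400,300)),cv2.resize(c,(333,300))])[:,:,::-1])
E
```

```text
time_s: 9.38
position: [0.4533, 0.2091, 0.2047]
tool_rot: [[0.59, 0.807, -0.004], [0.807, -0.59, -0.001], [-0.003, -0.003, -1.0]]
ft_force: [0.6, 0.5, 0.1]
grip_width: 0.0502
gripper_force: 0.0
time_s: 10.05
position: [0.3475, 0.0628, 0.2802]
tool_rot: [[0.593, 0.805, 0.001], [0.805, -0.593, -0.0], [0.001, 0.001, -1.0]]
ft_force: [0.0, 0.2, 0.5]
grip_width: 0.0502
gripper_force: 0.0
w [('small_pan_center', [(array([252.,  22.]), 0.83), (array([381., 371.]), 0.82)]), ('big_pan_center', [])] [ 251.61714026 -136.11464391] [ 251.46244758 -147.87468534]
s [('small_pan_center', [(array([231., 116.]), 0.79), (array([335., 287.]), 0.76), (array([160., 249.]), 0.24)]), ('big_pan_center', [(array([349., 312.]), 0.87), (array([317., 331.]), 0.56)])] [337.18907082 296.4276266 ] [337.98844534 294.3733601 ]
t [('small_pan_center', [(array([170., 183.]), 0.74), (array([359., 243.]), 0.64)]), ('big_pan_center', [(array([154., 169.]), 0.78)])] [162.69506481 178.14225173] [161.89822637 177.34686816]
```

View pics/v3.png

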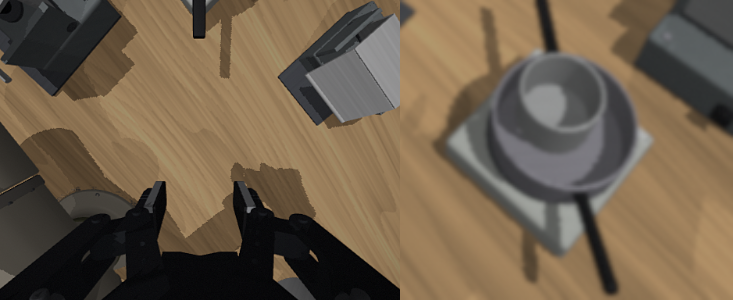

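```bash
python3 - <<'E'
from h import *
s=shot('scene')
print('small rim',at_z(s,(337.9,284.2),.138)[:2])
plan((.45,-.025,.28),6.4,7,5)
E
```

```text
small rim [0.5225761  0.29818742]
from [0.3481 0.0642 0.2798] yaw 53.9 t 10.55 dturn 0.829
5.0,-0.17,1.93,-0.00,0.118, 5.0,0.06,1.93,-0.00,0.118, 5.0,0.28,1.91,-0.00,0.118, 5.0,0.51,1.87,-0.00,0.118, 5.0,0.73,1.79,-0.00,0.118, 5.0,0.93,1.70,-0.00,0.118, 5.0,1.13,1.57,-0.00,0.118,
```

The small pan sits flat in the big pan, about 10 mm off centre, with the handles on opposite sides. Next is the switch box.

```bash
python3 -m crank '[5,-0.17,1.93,0,0.118, 5,0.06,1.93,0,0.118, 5,0.28,1.91,0,0.118, 4,0.51,1.87,0,0.118, 2,0.73,1.79,0,0.118, 0,0.93,1.7,0,0.118, 0,1.13,1.57,0,0.12, 0,0,0,0,0]'
python3 - <<'E'
from h import *
plan((.45,-.025,.28),6.4,1,0)
w=shot('wrist','w4.png')
O=np.array([.53,-.015]);a=np.radians(6.4);X=np.array([np.cos(a),np.sin(a)]);Y=np.array([-X[1],X[0]])
im=w['color'][:,:,::-1].copy()
for x,y,z in((0,65,6),(0,-65,6),(15,52,79),(15,-52,79),(55,52,134),(55,-52,134),(110,52,134),(110,-52,134),(47,57,110),(47,-57,110)):
  q=O+X*x/1e3+Y*y/1e3;u=proj(w,(*q,z/1e3));print((x,y,z),u.round(1));cv2.circle(im,tuple(int(v) for v in u),2,(0,0,255),-1)
cv2.imwrite('pics/w4m.png',im)
E
```

```text
time_s: 11.22
position: [0.4519, -0.027, 0.2793]
tool_rot: [[0.995, 0.105, -0.0], [0.105, -0.995, -0.0], [-0.0, 0.0, -1.0]]
ft_force: [-0.6, 0.0, -0.4]
grip_width: 0.0002
gripper_force: 0.0
from [ 0.4519 -0.027   0.2793] yaw 6.0 t 11.22 dturn -0.007
0.0,-0.17,-0.22,-0.07,-0.007, 
(0, 65, 6) [209.6 109.6]
(0, -65, 6) [296.8 108.9]
(15, 52, 79) [209.8  96. ]
(15, -52, 79) [295.6  95.4]
(55, 52, 134) [198.1  49. ]
(55, -52, 134) [305.3  48.1]
(110, 52, 134) [193.9 -18.5]
(110, -52, 134) [308.2 -19.4]
(47, 57, 110) [198.6  62.5]
(47, -57, 110) [305.6  61.6]
```

View pics/w4m.png

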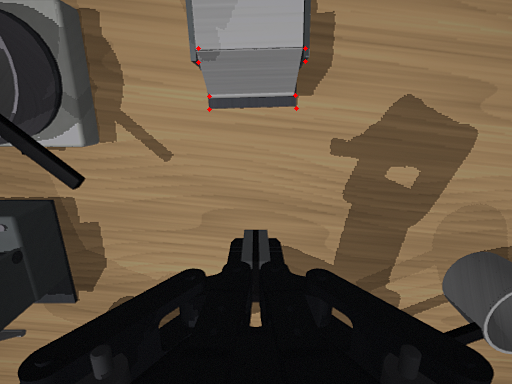

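The overlay shows the projected plate, lip and bend corners falling on the box's edges, for example the lip at (210,96) and (296,95). So the box origin is (0.530, -0.015) with yaw 6.4°. Next I'll see how the arm behaves at the edge of its reach, high above the bench, and whether the tool tilts there.

```bash
python3 -m crank '[0,4.1,0,0,0, 0,4.1,0,0,0, 0,4.1,0,0,0, 0,4.1,0,0,0, 0,4.1,0,0,0, 0,4.1,0,0,0, 0,4.1,0,0,0, 0,4.1,0,0,0]' && python3 -m crank '[0,4.1,0,0,0, 0,4.1,0,0,0, 0,4.1,0,0,0, 0,4.1,0,0,0, 0,4.1,0,0,0, 0,4.1,0,0,0, 0,0,0,0,0, 0,0,0,0,0]'; python3 -c "
from h import *;print(np.array(env.observe()['q']).round(1))"
```

```text
time_s: 11.93
position: [0.7667, 0.0114, 0.2799]
tool_rot: [[0.993, 0.115, -0.001], [0.115, -0.993, 0.0], [-0.001, -0.0, -1.0]]
ft_force: [0.4, -0.4, -0.2]
grip_width: 0.0002
gripper_force: 0.0
time_s: 12.6
position: [0.8428, 0.0331, 0.2139]
tool_rot: [[0.987, 0.113, 0.112], [0.114, -0.994, 0.004], [0.112, 0.009, -0.994]]
ft_force: [0.3, 0.2, 0.7]
grip_width: 0.0
gripper_force: 0.0
[ -6.   55.4  12.8   0.9 105.4  77.7]
```

```bash
python3 -m crank '[0,4.1,0,0,0, 0,4.1,0,0,0, 0,4.1,0,0,0, 0,4.1,0,0,0, 0,0,0,0,0, 0,0,0,0,0, 0,0,0,0,0, 0,0,0,0,0]' && python3 -m crank '[0,-4.1,0,0,0, 0,-4.1,0,0,0, 0,-4.1,0,0,0, 0,-4.1,0,0,0, 0,0,0,0,0, 0,0,0,0,0, 0,0,0,0,0, 0,0,0,0,0]'; python3 -c "
from h import *;print(np.array(env.observe()['q']).round(1))"
```

```text
time_s: 13.27
position: [0.8772, 0.0443, 0.19]
tool_rot: [[0.973, 0.11, 0.204], [0.111, -0.994, 0.007], [0.203, 0.016, -0.979]]
ft_force: [0.2, 0.6, 0.2]
grip_width: -0.0002
gripper_force: 0.0
time_s: 13.93
position: [0.751, 0.0287, 0.1642]
tool_rot: [[0.972, 0.11, 0.208], [0.111, -0.994, 0.007], [0.208, 0.016, -0.978]]
ft_force: [-1.2, -0.4, 0.4]
grip_width: -0.0001
gripper_force: 0.0
[-7.5 39.9 53.9  2.  74.4 75.7]
```

The tool does tilt outward at the limit, and the tilt persists. I'll ratchet it to about 40°.

```bash
python3 -m crank '[0,0,0,-4.1,0, 0,0,0,-4.1,0, 0,0,0,-4.1,0, 0,4.1,0,-2,0, 0,4.1,0,0,0, 0,4.1,0,0,0, 0,4.1,0,0,0, 0,4.1,0,0,0]' && python3 -m crank '[0,4.1,0,0,0, 0,4.1,0,0,0, 0,4.1,0,0,0, 0,4.1,0,0,0, 0,4.1,0,0,0, 0,4.1,0,0,0, 0,4.1,0,0,0, 0,4.1,0,0,0]'; python3 -c "
from h import *;print(np.array(env.observe()['q']).round(1))"
```

```text
time_s: 14.6
position: [0.8388, 0.0448, 0.2966]
tool_rot: [[0.965, 0.11, 0.239], [0.111, -0.994, 0.011], [0.239, 0.016, -0.971]]
ft_force: [0.2, -0.3, -1.0]
grip_width: -0.0001
gripper_force: 0.0
time_s: 15.27
position: [0.8999, 0.0645, 0.2822]
tool_rot: [[0.901, 0.107, 0.42], [0.108, -0.994, 0.022], [0.419, 0.026, -0.907]]
ft_force: [-0.6, -0.5, -0.1]
grip_width: 0.0001
gripper_force: 0.0
[-4.3 52.1 12.7  3.  90.5 80. ]
```

```bash
python3 -m crank '[0,4.1,0,0,0, 0,4.1,0,0,0, 0,4.1,0,0,0, 0,4.1,0,0,0, 0,4.1,0,0,0, 0,4.1,0,0,0, 0,4.1,0,0,0, 0,4.1,0,0,0]' && python3 -m crank '[0,4.1,0,0,0, 0,4.1,0,0,0, 0,4.1,0,0,0, 0,4.1,0,0,0, 0,4.1,0,0,0, 0,0,0,-4,0, 0,0,0,-4,0, 0,0,0,-4,0]'; python3 -c "
from h import *;print(np.array(env.observe()['q']).round(1))"
```

```text
time_s: 15.93
position: [0.9332, 0.0785, 0.3231]
tool_rot: [[0.805, 0.104, 0.584], [0.103, -0.994, 0.035], [0.584, 0.032, -0.811]]
ft_force: [-0.6, -0.1, 0.3]
grip_width: -0.0
gripper_force: 0.0
time_s: 16.6
position: [0.8594, 0.0797, 0.4579]
tool_rot: [[0.735, 0.102, 0.67], [0.098, -0.994, 0.043], [0.671, 0.034, -0.741]]
ft_force: [0.3, -0.1, 1.2]
grip_width: -0.0003
gripper_force: 0.0
[-4.1 37.4 21.7  5.3 79.  80.3]
```

The tilt is 42° and well aligned with the box. Next I'll plan the approach along the finger axis, in the box frame.

```bash
cat >> h.py <<'E'
O=np.array([.53,-.015]);_a=np.radians(6.4);BX=np.array([np.cos(_a),np.sin(_a)]);BY=np.array([-BX[1],BX[0]])
def box(x,z,y=0): return np.array([*(O+BX*x/1e3+BY*y/1e3),z/1e3])
def legs(*pts):
    s=env.observe();R=np.array(s['tool_rot']);p=np.array(s['position'])
    b=p[:2]-O;print('t %.2f'%s['time_s'],'box xyz mm',(b@BX*1e3).round(1),(b@BY*1e3).round(1),(p[2]*1e3).round(1),'force',np.round(s['ft_force'],1),'z',R[:,2].round(3),'q',np.round(s['q'],1))
    for q in pts:
        q=box(*q);d=R.T@(q-p)*100;print('leg cm',d.round(2),'rows>=',np.ceil(np.linalg.norm(d)/4.1));p=q
E
python3 -c "
from h import *;legs((-49,116),(18,42))"
```

```text
t 16.60 box xyz mm 337.9 57.4 457.9 force [ 0.3 -0.1  1.2] z [ 0.67   0.043 -0.741] q [-4.1 37.4 21.7  5.3 79.  80.3]
leg cm [-51.71   4.95  -0.45] rows>= 13.0
leg cm [ 0.   -0.31  9.98] rows>= 3.0
```

```bash
python3 -m crank '[0,-3.7,0.35,0,0, 0,-3.7,0.35,0,0, 0,-3.7,0.35,0,0, 0,-3.7,0.35,0,0, 0,-3.7,0.35,0,0, 0,-3.7,0.35,0,0, 0,-3.7,0.35,0,0, 0,-3.7,0.35,0,0]' && python3 -m crank '[0,-3.7,0.35,0,0, 0,-3.7,0.35,0,0, 0,-3.7,0.35,0,0, 0,-3.7,0.35,0,0, 0,-3.7,0.35,-0.2,0, 0,-3.7,0.4,-0.2,0, 0,0,0,0,0, 0,0,0,0,0]'; python3 - <<'E'
from h import *
legs((-49,116),(18,42))
s=shot('scene');t=shot('top')
cv2.imwrite('pics/v5.png',np.hstack([cv2.resize(s['color'][170:300,160:320],(400,325)),cv2.resize(t['color'][110:240,190:350],(400,325))])[:,:,::-1])
E
```

```text
time_s: 17.27
position: [0.6509, 0.0239, 0.2654]
tool_rot: [[0.734, 0.102, 0.672], [0.099, -0.994, 0.042], [0.672, 0.035, -0.74]]
ft_force: [1.7, 0.3, -0.0]
grip_width: 0.0003
gripper_force: 0.0
time_s: 17.93
position: [0.5224, -0.0099, 0.1472]
tool_rot: [[0.734, 0.108, 0.67], [0.099, -0.994, 0.052], [0.672, 0.028, -0.74]]
ft_force: [-0.3, 0.4, 0.7]
grip_width: -0.0001
gripper_force: 0.0
t 17.93 box xyz mm -7.0 5.9 147.2 force [-0.3  0.4  0.7] z [ 0.67   0.052 -0.74 ] q [-23.4  14.9 117.   64.1  20.4   3.6]
leg cm [-5.22  0.51 -0.5 ] rows>= 2.0
leg cm [-0.01 -0.23  9.98] rows>= 3.0
```

View pics/v5.png

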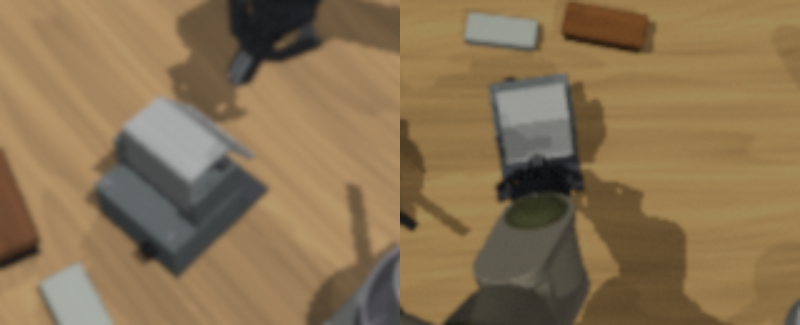

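The views show the closed fingers in front of and above the guard, with the wrist passing near its singularity: q5 is 20° and q4 is turning. I'll continue gently to the pre-approach point.

```bash
python3 -m crank '[0,-1,0.1,0,0, 0,-1,0.1,-0.1,0, 0,-1,0.1,-0.1,0, 0,-1,0.1,-0.1,0, 0,-1.2,0.1,-0.1,0, 0,0,0,-0.1,0, 0,0,0,0,0, 0,0,0,0,0]'; python3 -c "
from h import *;legs((-49,116),(18,42))"
```

```text
time_s: 18.7
position: [0.482, -0.0199, 0.1163]
tool_rot: [[0.733, 0.111, 0.671], [0.101, -0.993, 0.054], [0.672, 0.029, -0.74]]
ft_force: [0.8, -0.0, 0.2]
grip_width: -0.0003
gripper_force: 0.0
t 18.70 box xyz mm -48.2 0.5 116.3 force [ 0.8 -0.   0.2] z [ 0.671  0.054 -0.74 ] q [-28.4  16.3 125.3  87.3  21.5 -25.2]
leg cm [-0.08  0.05 -0.03] rows>= 1.0
leg cm [-0.02 -0.22  9.98] rows>= 3.0
```

```bash
python3 -m crank '[0,0,0,1.4,0, 0,0,0,1.6,0, 0,0,-0.1,1.6,0, 0,0,-0.1,1.6,0, 0,0,0,1.6,0, 0,0,0,1.4,0, 0,0,0,0.8,0, 0,0,0,0,0]'; python3 - <<'E'
from h import *
legs((18,42),(18,50),(22,75),(30,104),(80,104))
s=shot('scene')
cv2.imwrite('pics/v6.png',cv2.resize(s['color'][180:290,170:310],(700,550),interpolation=2)[:,:,::-1])
E
```

```text
time_s: 19.37
position: [0.5492, -0.012, 0.0408]
tool_rot: [[0.734, 0.112, 0.67], [0.101, -0.993, 0.055], [0.672, 0.027, -0.74]]
ft_force: [0.1, 0.2, 0.8]
grip_width: -0.0003
gripper_force: 0.0
t 19.37 box xyz mm 19.5 0.9 40.8 force [0.1 0.2 0.8] z [ 0.67   0.055 -0.74 ] q [-22.1  31.4 119.8 119.2  20.3 -53.6]
leg cm [-0.03  0.09 -0.18] rows>= 1.0
leg cm [ 0.54  0.02 -0.59] rows>= 1.0
leg cm [ 1.98  0.07 -1.58] rows>= 1.0
leg cm [ 2.54  0.08 -1.61] rows>= 1.0
leg cm [3.7  0.   3.36] rows>= 2.0
```

View pics/v6.png

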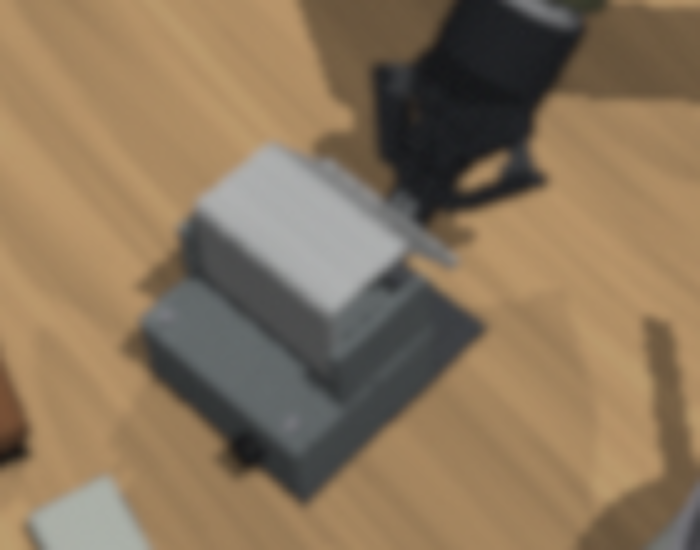

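The crop shows the fingertips under the lip at about (405,205), clear of the box. Now I'll raise the guard.

```bash
python3 -m crank '[0,0.6,0,-0.55,0, 0,0.65,0,-0.6,0, 0,0.65,0,-0.6,0, 0,0.65,0,-0.6,0, 0,0.63,0,-0.4,0, 0,0.63,0,-0.4,0, 0,0.63,0.05,-0.4,0, 0,0.63,0.05,-0.4,0]'; python3 - <<'E'
from h import *
legs((30,104),(80,104))
E
```

```text
time_s: 20.08
position: [0.5582, -0.0102, 0.1056]
tool_rot: [[0.734, 0.111, 0.67], [0.101, -0.993, 0.053], [0.671, 0.028, -0.741]]
ft_force: [-0.7, -0.3, -2.7]
grip_width: -0.0002
gripper_force: 0.9
t 20.08 box xyz mm 28.5 1.6 105.6 force [-0.7 -0.3 -2.7] z [ 0.67   0.053 -0.741] q [-21.3  22.8 114.9  80.1  17.3 -11.8]
leg cm [-0.    0.16  0.22] rows>= 1.0
leg cm [ 3.71 -0.    3.36] rows>= 2.0
```

Force of -2.7 N in z shows the guard resting on the fingers. Next I'll push the toggle.

```bash
python3 -m crank '[0,0.3,0.1,0.5,0, 0,0.5,0.1,0.5,0, 0,0.5,0,0.5,0, 0,0.5,0,0.45,0, 0,0.5,0,0.45,0, 0,0.5,0,0.4,0, 0,0.4,0,0.4,0, 0,0.3,0,0.25,0]'; python3 - <<'E'
from h import *
legs((80,104))
E
```

```text
time_s: 20.75
position: [0.6075, -0.0066, 0.1023]
tool_rot: [[0.735, 0.111, 0.669], [0.101, -0.993, 0.054], [0.671, 0.027, -0.741]]
ft_force: [-4.5, 0.1, -1.3]
grip_width: -0.0002
gripper_force: 0.8
t 20.75 box xyz mm 78.0 -0.3 102.3 force [-4.5  0.1 -1.3] z [ 0.669  0.054 -0.741] q [-18.4  26.4 107.6  68.5  16.4   2.5]
leg cm [ 0.27 -0.03  0.01] rows>= 1.0
```

```bash
python3 -m crank '[0,0.2,0,0.13,0, 0,0.15,0,0.13,0, 0,0.15,0,0.13,0, 0,0,0,0,0, 0,0,0,0,0, 0,0,0,0,0, 0,0,0,0,0, 0,0,0,0,0]'; python3 - <<'E'
from h import *
legs()
E
```

```text
time_s: 21.42
position: [0.6135, -0.0062, 0.1028]
tool_rot: [[0.735, 0.111, 0.669], [0.1, -0.993, 0.054], [0.671, 0.028, -0.741]]
ft_force: [-4.5, -0.4, -3.3]
grip_width: -0.0003
gripper_force: 1.6
t 21.42 box xyz mm 84.0 -0.6 102.8 force [-4.5 -0.4 -3.3] z [ 0.669  0.054 -0.741] q [-18.   26.8 106.7  66.5  16.4   4.8]
```

```bash
python3 -m crank '[0,0.15,0,0.13,0, 0,0.15,0,0.13,0, 0,0.15,0,0.13,0, 0,0,0,0,0, 0,0,0,0,0, 0,0,0,0,0, 0,0,0,0,0, 0,0,0,0,0]'; python3 - <<'E'
from h import *
legs()
s=shot('scene')
cv2.imwrite('pics/v7.png',cv2.resize(s['color'][180:290,170:310],(700,550),interpolation=2)[:,:,::-1])
E
```

```text
time_s: 22.08
position: [0.6158, -0.0055, 0.1018]
tool_rot: [[0.738, 0.11, 0.666], [0.1, -0.994, 0.053], [0.667, 0.027, -0.744]]
ft_force: [-36.8, -7.2, 12.6]
grip_width: -0.0001
gripper_force: 19.1
t 22.08 box xyz mm 86.4 -0.1 101.8 force [-36.8  -7.2  12.6] z [ 0.666  0.053 -0.744] q [-17.8  27.  106.2  64.7  16.3   6.9]
```

View pics/v7.png

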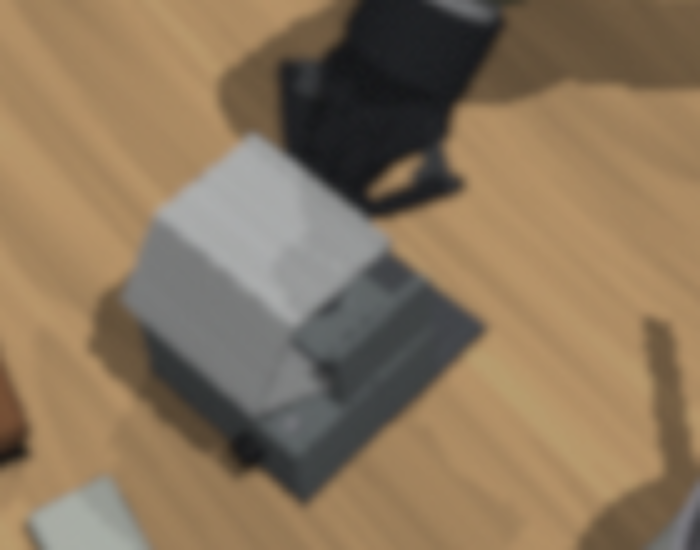

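The guard is well raised in the picture, and the push force jumped to 37 N, so the toggle is at its stop. I'll back out along the finger axis.

```bash
python3 -m crank '[0,-0.2,0,-0.3,0, 0,0,0,-1,0, 0,0,0,-1.4,0, 0,0,0,-1.8,0, 0,0,0,-1.8,0, 0,0,0,-1.8,0, 0,0,0,-1.8,0, 0,0,0,-1.8,0]' && python3 -m crank '[0,0,0,-1.8,0, 0,0,0,-1.8,0, 0,0,0,-1.8,0, 0,0,0,-1.8,0, 0,0,0,0,0, 0,0,0,0,0, 0,0,0,0,0, 0,0,0,0,0]'; python3 - <<'E'
from h import *
legs()
s=shot('scene');t=shot('top');w=shot('wrist')
cv2.imwrite('pics/v8.png',np.hstack([cv2.resize(s['color'][180:360,170:400],(400,313)),cv2.resize(w['color'],(400,313))])[:,:,::-1])
print([(u.round(),round(c,2)) for q in('toggle_tip','small_pan_center') for u,c in find(s,q)])
E
```

```text
time_s: 22.8
position: [0.5401, -0.0125, 0.1901]
tool_rot: [[0.733, 0.11, 0.671], [0.101, -0.994, 0.053], [0.673, 0.029, -0.739]]
ft_force: [0.2, -0.2, 0.9]
grip_width: -0.0
gripper_force: 0.0
time_s: 23.47
position: [0.4921, -0.016, 0.2412]
tool_rot: [[0.735, 0.111, 0.669], [0.1, -0.993, 0.054], [0.671, 0.027, -0.741]]
ft_force: [0.7, 0.3, 0.2]
grip_width: -0.0002
gripper_force: 0.0
t 23.47 box xyz mm -37.8 3.3 241.2 force [0.7 0.3 0.2] z [ 0.669  0.054 -0.741] q [-26.8   2.  111.6  37.9  34.8  30.7]
[(array([234., 114.]), 0.95), (array([335., 286.]), 0.66)]
```

View pics/v8.png

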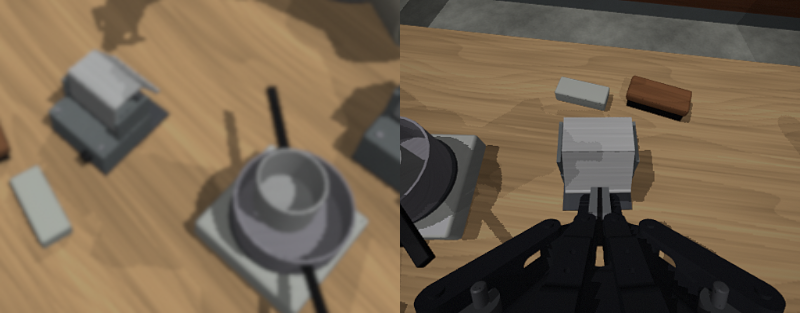

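The guard is shut on the switch box, the small pan is nested in the big pan with the handles opposite, the wax bar and brush haven't moved, and the arm is clear.

```bash
python3 -c "
from h import *;print(env.close_job())"
```

```text
the job is handed in; nothing more can be done
None
```

I handed the job in at about 23.5 s of the 53 s; no verdict came back. The small pan stands flat in the big pan with the handles opposite and the guard is shut. The toggle was pushed until the force jumped to 37 N, which I took as its stop; the shut guard hides it, so I did not see it in the on position.

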